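# Stow a housing cover in a tip-out bin and hasp it shut

### The arm

A 6-joint arm with a two-finger parallel gripper is mounted at the origin on the work surface. World frame = base frame: x ahead of the robot, y to its left, z up, the work surface at z = 0. Lengths are in mm, angles in rad, forces in N, time in s.
With the tool pointing down it reaches from about 300 to 775 mm from the base axis. Payload 14.6 kg.
Tool frame: the origin (TCP) lies midway between the tips of the shut fingers; the grasp point (between the pads) lies 19 mm behind it (manip.tcp_to_grasp is the distance from the TCP to the grasp point, in mm); z points along the fingers, x is the direction in which the jaws open and shut, and the axes are right-handed (so a half turn about z gives the same grasp; the last joint's range is limited). The gripper opens to 94 mm and grips with 3 to 60 N. Pads are 16 mm wide; open, the fingers measure 119 mm over their backs; the gripper's body (75 mm by 177 mm) begins 78 mm behind the grasp point.
Start: joints at [-1.222, 0.3, 1.521, -0, 1.321, -0.067], TCP at [222.149, -503.129, 205.446] pointing down, gripper open.
Joint ranges: [-3.03, 3.03], [-0.79, 2.21], [0.23, 2.52], [-1.04, 4.18], [0, 3.07], [-2.55, 2.55]. Speed limits (rad/s): [2.22, 2.22, 2.57, 3.14, 3.14, 3.14].

### API

Orientations are given as [roll, pitch, yaw] about the fixed x, y, z axes, in that order (R = Rz(yaw) Ry(pitch) Rx(roll)).
In Python, from cell import manip gives the robot as it stands.
- The arm moves only by the tool arm_command, never from a script. Its argument "steps" is a list of rows, each a list of 3 entries, a list of its own where there are three numbers: the opening, from 0 (shut) to 1 (fully open), then the shift along the tool's x, y, z in cm, then the turn about the tool's z in rad. A call has 1 to 5 rows; each row shifts and turns the commanded pose from where the row before left it, along the tool's axes as they then stand; what a row does not reach is not made up. A row lasts 1/12 s, in which the tool goes at most 41.7 mm and 7.16 degrees, less where a joint would pass 70% of its speed; a pose out of reach is approached as far as the arm can. A call with a gripper value outside its range is refused whole. The fingers move at their own pace and stop on an object; "force" is the grip in N (left out, the last holds). Time passes only in rows, so rows that do not move let the fingers close. It gives the time, the measured TCP pose, the force and the opening at its end, in the units of the state.
- manip.read_state(): the state, without advancing time (a new reading comes with each control period).
- manip.camera(name): name is "scene" or "side" or "wrist"; returns (picture, depth): 420x560x3 uint8, red, green, blue; 420x560 float32, mm along the optical axis (not along the pixel's ray), 0 where there is no reading.
- manip.calibration(name): a dict with "fx", "fy", "cx", "cy" (pixels), "distortion" ([k1, k2, p1, p2, k3] as OpenCV has them; the pictures are not rectified), "R" (3x3) and "t" (3): a world point X has camera coordinates R X + t; the wrist camera has in their place "tool_from_camera" (4x4, takes a point from camera to tool coordinates, whose origin is the TCP and whose axes are the tool frame's). Camera axes: x right, y down, z forward; pixel columns grow to the right and rows downward; lengths in mm; the calibration is good to about 2 mm. A picture is of the moment at which its call begins: read the wrist's pose just before it. calibration takes no time and is no camera call.
- manip.sign_off(): hands the job in, once; it reports no verdict.
The state is a dict: "clock": time; "joints": joint angles; "qd": joint speeds; "effort": joint torques, N m; "eef_pos": TCP position; "eef_rot": TCP orientation; "wrist_force": force on the tool from outside, world axes, zero at the start; "moment": the same for the moment, N m; "finger_gap": finger opening in mm.
Only numpy, scipy, OpenCV 4.12 (cv2) and the standard library are available. Lean on these libraries where they do the work, as an engineer would, in place of code of your own. Each camera call takes 0.05 s, during which the arm holds its last target.

### The job

Tip the wide bin's front fully down towards you, put the round ribbed housing cover into its scoop and let go, then push the front back up, past the click of its catch, until it is fully home. Only then swing the hasp on its roof forward and down until it lies flat over the staple. Do not force anything (a firm hand, never over about 50 N on the bin), leave the narrow bin shut and do not disturb the other things on the bench.

Things in the scene. Friction and masses are not known exactly. Their poses are not given: they have to be found in the camera images.
- bigbin: the wide tip-out bin: a fixed aluminium housing 140 deep (x) x 180 wide (y) x 170 high, roof flat and closed; origin at the centre of its underside on the bench, z up, its front faces its own -x. The black scoop fills its front.
- scoop (a joint): tilt of the wide bin's black scoop about its lower front edge (rad): 0 fully shut, 0.8 fully open (top leaning out 46 degrees to the front). It stays at whatever angle it is left; a sprung ball catch resists between about 0.15 and 0.01 rad (it gives at about 12 to 15 N at the lip, both ways), beyond it is a firm stop at 0.
- scoop_hinge (a point): middle of the scoop's hinge line, in the plane of the housing's front face (70 in front of the bin's origin), 30 above the bench; the hinge line runs along the bin's y.
- scoop_lip (a point): middle of the top edge of the scoop's grip lip, 175 from the hinge line. The front panel is 8 thick with its inner face in the plane of the hinge; its top edge is level with the roof, and the lip, 90 wide (y from -10 to 80 in the bin's frame), stands 35 above the roof when shut, with clear space over the roof behind it to hook fingertips in. Turns with the scoop.
- pocket (a point): centre of the scoop's inner floor; its axes are the bin's when shut and turn with the scoop. The pocket behind the front panel is 90 deep (x) x 154 wide (y), side and back walls 86 high, open at the top. With the scoop fully open its mouth lies in front of the housing, between the lip and the housing's front, 120 wide, and its lowest line is the hinge line.
- hasp (a joint): angle of the steel hasp (rad): 0 closed, lying flat forward over the staple; 1.57 upright; 2.2 leaning back. Stiff: it stays where it is left.
- hasp_pivot (a point): middle of the hasp's hinge, on the wide bin's roof: 30 in front of the bin's origin, 60 to its -y side, 175 above the bench; the hinge line runs along the bin's y.
- hasp_end (a point): centre of the hasp's solid end pad (30 long x 24 wide, 4 thick), 67 from the pivot; the hasp is 82 long, 24 wide. Closed, the pad overhangs the bin's front by 12 to 42; the staple (top 185 above the bench) stands in the slot just behind the pad.
- cover: the round ribbed housing cover, bare aluminium with a glass window on top, diameter 57 over the ribs, 30 high, about 0.2 kg, standing on the bench; origin at the centre of its underside.
- smallbin: the narrow tip-out bin of the same make, 140 x 110 x 170 high, same origin and front, without a hasp; to be left alone.
- smallscoop (a joint): tilt of the narrow bin's scoop (rad), 0 shut; leave it shut.
- coupling: hexagonal aluminium coupling, 56 across corners, 52 high, with a round neck; stands on the bench, leave it. Origin at the centre of its underside.
- labelroll: roll of paper labels, diameter 90, 50 high, leave it. Origin at the centre of its underside.
- cleaner: white bottle, diameter 56, 160 high, leave it. Origin at the centre of its underside.
- carton: cardboard box 90 x 70 x 60 high, leave it. Origin at the centre of its underside.
- bush: small brass bush, diameter 28, 30 high, leave it. Origin at the centre of its underside.
- driver: black-handled screwdriver lying on the bench, about 200 long, leave it. Origin at its underside.
There are look-alikes about, which are no part of the job. What is shaped like the cover but red is not meant.

How it is judged (in metres and radians):
On the way, in this order (a step that is already met when the one before it is completed fails the run):
1. the wide bin is tipped fully open (beyond 0.72 rad) (value of joint scoop above 0.72 rad), for 0.2 s.
2. the cover lies in the open scoop, let go (x of cover in the frame of pocket between -0.055 and 0.05 m and y of cover in the frame of pocket between -0.08 and 0.08 m and z of cover in the frame of pocket between -0.02 and 0.085 m and value of joint scoop above 0.55 rad and contact force between the fingers and cover below 0.1 N and linear speed of cover below 0.05 m/s), for 0.2 s.
3. the scoop is pushed fully home (under 0.025 rad) with the cover in it, the hasp still up (over 0.6 rad) (x of cover in the frame of pocket between -0.055 and 0.05 m and y of cover in the frame of pocket between -0.08 and 0.08 m and z of cover in the frame of pocket between -0.02 and 0.085 m and value of joint scoop below 0.025 rad and value of joint hasp above 0.6 rad), for 0.1 s.
4. the hasp is down over the staple (under 0.08 rad) (value of joint hasp below 0.08 rad), for 0.1 s.
At the end, for the whole second after the job is handed in: the cover rests inside the wide bin's scoop (within the pocket's walls), the scoop is shut to within 0.025 rad and the hasp is down to within 0.08 rad of flat (x of cover in the frame of pocket between -0.055 and 0.05 m and y of cover in the frame of pocket between -0.08 and 0.08 m and z of cover in the frame of pocket between -0.02 and 0.085 m and value of joint scoop below 0.025 rad and value of joint hasp below 0.08 rad and linear speed of cover below 0.03 m/s); the robot touches nothing.
It fails at once if the wide bin, its scoop or its hasp is forced (more than 60 N from the gripper) (contact force between the fingers and bigbin above 60 N).
It fails at once if the narrow bin is opened (value of joint smallscoop above 0.1 rad).
It fails at once if a bystander is moved more than 40 mm (distance of any of coupling, labelroll, cleaner, carton, bush, driver from where it was at the start of the episode above 0.04 m).
It also fails if it takes over 72 s, if anything falls off the work surface, if the arm or the gripper's body presses on something with over 40 N, if the wrist force passes 120 N, or if a joint passes its speed limit or range.

## Working session

There is one attempt and no reset: what is moved stays moved. The work goes in short steps, Python scripts to look and compute and a tool call to move; the robot and the scene stay as the last step left them, time stands still between calls to the robot, and variables do not carry over. Pictures are saved under pics/ and viewed, and the job is handed in when it is done.

Besides the shell and the picture viewer there is one more tool, called as name(argument=value, ...), one argument or row to a line, values as JSON. arm_command: Moves the arm, as the interface text tells. Its arguments: {"type":"object","properties":{"steps":{"type":"array","items":{"type":"array"}},"force":{"type":"number"}},"required":["steps"]}

```bash
ls; mkdir -p pics
cat > h.py <<'E'
import numpy as np, cv2
from cell import manip
def snap(name,fn):
    s=manip.read_state(); im,d=manip.camera(name)
    cv2.imwrite('pics/'+fn+'.png',im[:,:,::-1]); np.savez('pics/'+fn+'.npz',im=im,d=d,p=s['eef_pos'],r=s['eef_rot'])
    return im,d,s
def Rm(r):
    from scipy.spatial.transform import Rotation as R
    return R.from_euler('xyz',r).as_matrix()
def pt(name,fn,u,v,z=None):
    # world point from depth, or on plane z
    c=manip.calibration(name); f=np.load('pics/'+fn+'.npz')
    K=np.array([[c['fx'],0,c['cx']],[0,c['fy'],c['cy']],[0,0,1]])
    n=cv2.undistortPoints(np.array([[[u,v]]],float),K,np.array(c['distortion']))[0,0]
    ray=np.array([n[0],n[1],1.])
    if name=='wrist':
        T=np.array(c['tool_from_camera']);R0=Rm(f['r']);A=R0@T[:3,:3];o=R0@T[:3,3]+f['p']
    else:
        R=np.array(c['R']);t=np.array(c['t']);A=R.T;o=-R.T@t
    w=A@ray
    k=float(f['d'][int(round(v)),int(round(u))]) if z is None else (z-o[2])/w[2]
    return o+k*w
def cloud(name,fn):
    c=manip.calibration(name); f=np.load('pics/'+fn+'.npz');d=f['d']
    K=np.array([[c['fx'],0,c['cx']],[0,c['fy'],c['cy']],[0,0,1]])
    v,u=np.mgrid[:d.shape[0],:d.shape[1]]
    n=cv2.undistortPoints(np.stack([u,v],-1).reshape(-1,1,2).astype(float),K,np.array(c['distortion'])).reshape(-1,2)
    P=np.c_[n,np.ones(len(n))]*d.reshape(-1,1)
    if name=='wrist':
        T=np.array(c['tool_from_camera']);R0=Rm(f['r']);W=P@(R0@T[:3,:3]).T+R0@T[:3,3]+f['p']
    else:
        R=np.array(c['R']);t=np.array(c['t']);W=(P-t)@R
    W[d.reshape(-1)==0]=np.nan
    return W.reshape(d.shape+(3,))
E
python3 - <<'E'
from h import *
print(manip.read_state())
for n in ('scene','side','wrist'): snap(n,n+'0')
E
```

```text
pics
{'clock': 0.0, 'joints': array([-1.22160845e+00,  3.00498177e-01,  1.52161847e+00, -1.59981207e-05,
        1.32073129e+00, -6.66067290e-02]), 'qd': array([ 0.00098363,  0.00102185,  0.0006058 ,  0.0002802 , -0.0021343 ,
        0.00051075]), 'effort': array([ 1.56609127e-03, -5.31807196e+01, -3.52736557e+01,  7.09055574e-02,
        2.44342204e-02, -5.22872779e-05]), 'eef_pos': array([ 222.04563323, -502.87070308,  204.85567458]), 'eef_rot': array([-3.14152457e+00,  1.25353346e-03, -1.15499771e+00]), 'wrist_force': array([-0.23090687,  0.51427754, -0.98193769]), 'moment': array([-0.01106507,  0.02178258,  0.05775608]), 'finger_gap': 94.00777035028418}
```

View pics/scene0.png

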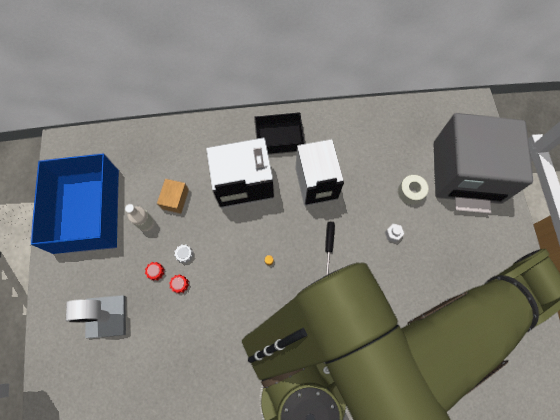

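View pics/side0.png

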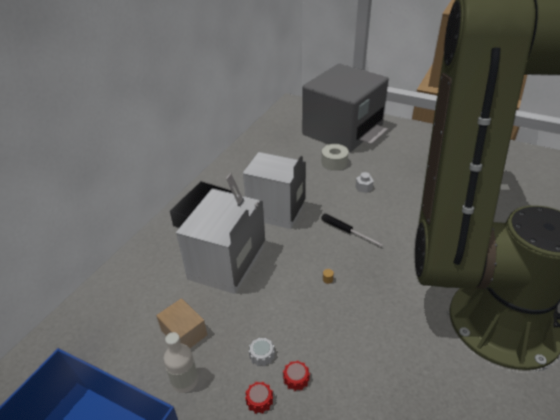

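View pics/wrist0.png

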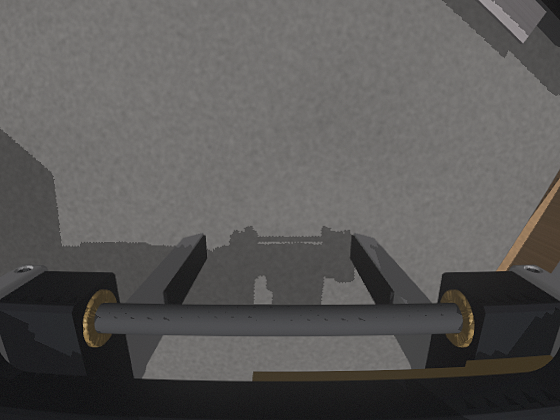

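The scene view shows the wide bin at (240,172), the narrow one at (321,172) and the hasp up at (260,157). Candidates for the cover are the silver ribbed disc at (183,254), the red ones at (154,271) and (179,284), and the hexagonal coupling at (396,232). The silver disc matches the description. I'll check it close up and measure.

Run:
```python
from h import *
im=cv2.imread('pics/scene0.png')
a=cv2.resize(im[225:305,125:225],None,fx=4,fy=4); b=cv2.resize(im[125:215,195:350],None,fx=5,fy=5,interpolation=cv2.INTER_CUBIC)
cv2.imwrite('pics/cropA.png',a);cv2.imwrite('pics/cropB.png',b)
W=cloud('scene','scene0');Ws=cloud('side','side0')
for n,X in(('scene',W),('side',Ws)):
    # cover
    m=(X[...,2]>20)&(X[...,2]<50)&(X[...,0]>250)&(X[...,0]<600)
    k,l,st,ce=cv2.connectedComponentsWithStats(m.astype(np.uint8))
    for i in range(1,k):
        if st[i,4]>40:
            P=X[l==i]; print(n,st[i],P.min(0).round(),P.max(0).round(),np.median(P,0).round())
    m=(X[...,2]>163)&(X[...,2]<180)
    k,l,st,ce=cv2.connectedComponentsWithStats(m.astype(np.uint8))
    for i in range(1,k):
        if st[i,4]>80:
            P=X[l==i]; r=cv2.minAreaRect(P[:,:2].astype(np.float32)); print(n,'roof',st[i],r,np.median(P,0).round(),cv2.boxPoints(r).round().tolist())
```

```text
scene [539 177  21  69 261] [ 360. -905.   27.] [ 598. -896.   50.] [ 485. -901.   40.]
scene [436 187  71  26 562] [ 497. -753.   20.] [ 599. -522.   50.] [ 534. -628.   32.]
scene [400 188  28  16 195] [ 560. -482.   20.] [ 599. -396.   50.] [ 578. -431.   46.]
scene [304 197  35   9  61] [ 588. -186.   28.] [599. -75.  50.] [ 593. -130.   40.]
scene [138 217  15  13  67] [563. 421.  20.] [597. 465.  49.] [570. 433.  37.]
scene [ 47 220  68  33 250] [517. 548.  20.] [599. 767.  50.] [520. 593.  36.]
scene [326 221   9  31 191] [ 430. -165.   20.] [ 529. -126.   33.] [ 482. -143.   25.]
scene [387 223  17  17 155] [ 443. -378.   21.] [ 497. -329.   50.] [ 462. -346.   34.]
scene [ 47 227   5  14  66] [553. 763.  20.] [600. 769.  49.] [577. 765.  34.]
scene [174 244  19  18 244] [445. 296.  21.] [502. 354.  38.] [472. 323.  30.]
scene [264 255   9   9  64] [411.  46.  21.] [437.  72.  35.] [424.  59.  30.]
scene [145 262  18  18 247] [398. 392.  21.] [453. 448.  38.] [424. 419.  30.]
scene [169 274  19  20 256] [349. 316.  21.] [406. 373.  38.] [377. 343.  30.]
scene [ 85 296  39  38
[... 2564 characters left out ...]
56.0], [790.0, -570.0], [696.0, -439.0]]
side roof [ 243  153   63   33 1214] ((668.4490356445312, -124.16213989257812), (150.1571502685547, 117.14891052246094), 5.167944431304932) [ 670. -114.  170.] [[588.0, -73.0], [599.0, -189.0], [748.0, -176.0], [738.0, -59.0]]
side roof [ 176  189   87   61 2724] ((693.3692016601562, 117.08738708496094), (151.5379180908203, 184.87672424316406), 4.954482078552246) [696. 130. 170.] [[610.0, 203.0], [626.0, 18.0], [777.0, 32.0], [761.0, 216.0]]
side roof [500 288  60  17 317] ((-13.337276458740234, 59.438446044921875), (111.23616790771484, 28.971155166625977), 13.385903358459473) [ -8.  68. 171.] [[-71.0, 61.0], [-64.0, 32.0], [44.0, 58.0], [37.0, 86.0]]
```

View pics/cropA.png

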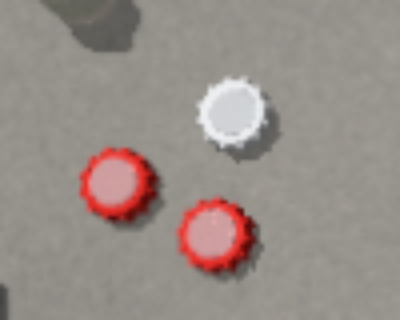

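View pics/cropB.png

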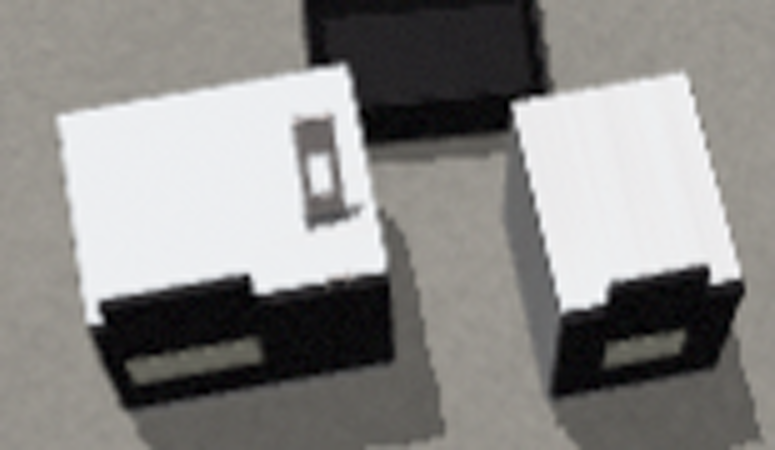

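Cropped, the silver disc with the pale window (about (232,110) in crop A) is the bare aluminium cover, and the other two are red. It measures (474,325) with its top at about z 30–31, which fits. Next I'll refine the wide bin, its lip and the hasp.

Run:
```python
from h import *
for n in('scene','side'):
    X=cloud(n,n+'0')
    R=(X[...,0]>560)&(X[...,0]<850)&(X[...,1]>-20)&(X[...,1]<260)
    P=X[R]
    yaw=np.deg2rad(4.9);ux=np.array([np.cos(yaw),np.sin(yaw)]);uy=np.array([-ux[1],ux[0]]);O=np.array([696,118.2])
    b=np.c_[(P[:,:2]-O)@ux,(P[:,:2]-O)@uy,P[:,2]]
    for nm,m in (('lip',(b[:,2]>180)&(b[:,2]<212)&(b[:,0]<-50)),('front',(b[:,2]>60)&(b[:,2]<150)&(b[:,0]<-60)),('hasp',(b[:,2]>190)&(b[:,1]<-30)),('roof',abs(b[:,2]-170)<4)):
        q=b[m]
        if len(q): print(n,nm,len(q),np.percentile(q,[1,50,99],axis=0).round(1).tolist())
    q=b[(b[:,2]>60)&(b[:,2]<150)&(b[:,0]<-60)]
    if len(q)>20: print('front yaw resid',np.rad2deg(np.polyfit(q[:,1],q[:,0],1)[0]))
```

```text
scene lip 184 [[-80.3, -62.8, 180.6], [-77.9, 32.9, 200.2], [-70.7, 79.6, 207.9]]
scene front 609 [[-81.6, -86.9, 61.0], [-79.0, 1.6, 107.9], [-76.9, 88.7, 149.0]]
scene hasp 112 [[-29.3, -71.5, 190.6], [-12.9, -59.5, 229.3], [-3.7, -47.9, 254.6]]
scene roof 2187 [[-79.0, -87.9, 166.2], [-4.4, 0.0, 169.7], [67.7, 87.8, 173.6]]
front yaw resid -0.00909228665917111
side lip 258 [[-78.1, -60.7, 180.5], [-76.0, 40.1, 197.7], [-69.6, 79.9, 207.6]]
side front 1033 [[-78.7, -87.4, 61.0], [-76.6, 21.9, 107.7], [-61.2, 90.7, 149.0]]
side hasp 165 [[-26.4, -73.0, 191.6], [-13.2, -59.5, 227.0], [-2.7, -46.8, 254.3]]
side roof 2558 [[-77.0, -88.4, 166.9], [2.9, 9.9, 170.4], [69.5, 89.5, 173.4]]
front yaw resid 1.5439662571825177
```

```bash
cat >> h.py <<'E'
yaw=np.deg2rad(4.9);UX=np.array([np.cos(yaw),np.sin(yaw)]);UY=np.array([-UX[1],UX[0]]);O=np.array([696,118.2])
def binp(p): 
    d=np.array(p)[:2]-O; return np.array([d@UX,d@UY,p[2]])
def st():
    s=manip.read_state();f=s['wrist_force']
    print('t %.2f bin'%s['clock'],binp(s['eef_pos']).round(1),'yawb',round(float(s['eef_rot'][2]-yaw),4),'F(bin)',np.r_[f[:2]@UX,f[:2]@UY,f[2]].round(1),'gap',round(s['finger_gap'],1))
E
python3 -c "
from h import *
st()"
```

```text
t 0.15 bin [-525.2 -578.4  205. ] yawb -1.2405 F(bin) [ 0.5 -0.1 -0.5] gap 94.0
```

arm_command(
  steps=[
    [0, [0, 0, -4], 0.11],
    [0, [0, 0, -4], 0.11],
    [0, [0, 0, -4], 0.11],
    [0, [0, 0, 0], 0],
  ],
)

```text
clock: 0.48
eef_pos: [222.6, -504.3, 333.3]
eef_rot: [-3.139, -0.01, -1.492]
wrist_force: [0.5, 1.0, 1.3]
finger_gap: 70.7
```

```bash
python3 -c "
from h import *
st()"
```

```text
t 0.48 bin [-524.8 -579.8  333.3] yawb -1.5777 F(bin) [0.6 0.9 1.3] gap 70.7
```

arm_command(
  steps=[
    [0, [-3.1, -2.4, 0], 0],
    [0, [-3.1, -2.4, 0], 0],
    [0, [-3.1, -2.4, 0], 0],
    [0, [-3.1, -2.4, 0], 0],
    [0, [-3.1, -2.4, 0], 0],
  ],
)

```text
clock: 0.9
eef_pos: [328.9, -336.7, 325.3]
eef_rot: [3.142, 0.0, -1.485]
wrist_force: [0.9, -0.4, -0.4]
finger_gap: 37.0
```

arm_command(
  steps=[
    [0, [-3.1, -2.4, 0], 0],
    [0, [-3.1, -2.4, 0], 0],
    [0, [-3.1, -2.4, 0], 0],
    [0, [-3.1, -2.4, 0], 0],
    [0, [-3.1, -2.4, 0], 0],
  ],
)

```text
clock: 1.32
eef_pos: [435.3, -171.8, 325.4]
eef_rot: [-3.141, -0.0, -1.485]
wrist_force: [0.5, 0.2, 0.1]
finger_gap: 4.0
```

arm_command(
  steps=[
    [0, [-3.1, -2.4, 0], 0],
    [0, [-3.1, -2.4, 0], 0],
    [0, [-3.1, -2.4, 0], 0],
    [0, [-3.1, -2.4, 0], 0],
    [0, [0, 0, 0], 0],
  ],
)

```text
clock: 1.73
eef_pos: [521.6, -37.1, 324.5]
eef_rot: [3.141, 0.001, -1.48]
wrist_force: [0.2, 0.0, -1.0]
finger_gap: 0.8
```

```bash
python3 -c "
from h import *
st()"
```

```text
t 1.73 bin [-187.  -139.9  324.5] yawb -1.5658 F(bin) [ 0.2 -0.  -1. ] gap 0.8
```

arm_command(
  steps=[
    [0, [-3.1, -2.3, 0], 0],
    [0, [-3.1, -2.3, 0], 0],
    [0, [-3.1, -2.3, 0], 0],
    [0, [-3.1, -2.3, 0], 0],
    [0, [-3.1, -2.3, 0], 0],
  ],
)

```text
clock: 2.15
eef_pos: [621.6, 123.9, 325.2]
eef_rot: [3.141, -0.0, -1.485]
wrist_force: [0.2, -1.1, -0.5]
finger_gap: 0.2
```

arm_command(
  steps=[
    [0, [-3.1, -2.4, 0], 0],
    [0, [0, 0, 2], 0],
    [0, [0, 0, 2.5], 0],
    [0, [0, 0, 2.5], 0],
    [0, [0, 0, 0], 0],
  ],
)

```text
clock: 2.57
eef_pos: [640.9, 155.0, 249.7]
eef_rot: [3.133, -0.001, -1.485]
wrist_force: [-0.8, -0.9, -0.1]
finger_gap: 0.5
```

```bash
python3 -c "
from h import *
st()
snap('scene','s1');snap('side','d1');snap('wrist','w1')"
```

```text
t 2.57 bin [-51.8  41.3 249.7] yawb -1.5702 F(bin) [-0.9 -0.9 -0.1] gap 0.5
```

View pics/w1.png

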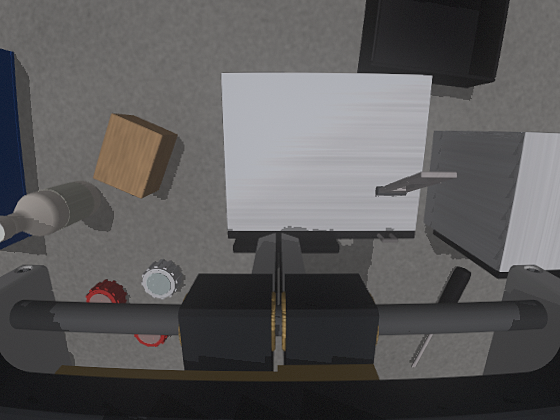

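View pics/d1.png

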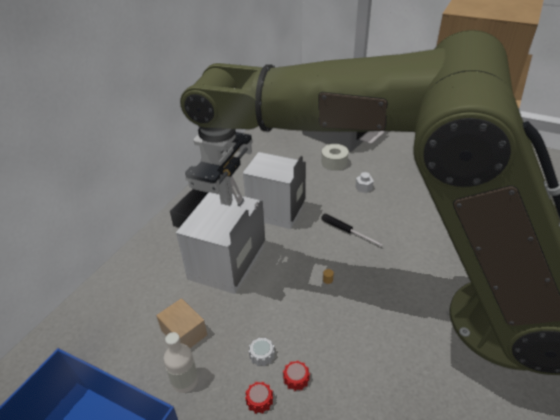

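The wrist view shows the closed fingertips at (277,235), just behind the lip (235–365, 240), with the hasp clear at (415,185). I'll go down to hook it.

arm_command(
  steps=[
    [0, [0, 0, 2], 0],
    [0, [0, 0, 2], 0],
    [0, [0, 0, 2], 0],
    [0, [0, 0, 0.2], 0],
    [0, [0, 0, 0], 0],
  ],
)

```text
clock: 3.13
eef_pos: [642.5, 155.2, 194.5]
eef_rot: [-3.141, 0.0, -1.485]
wrist_force: [0.1, -0.0, 0.9]
finger_gap: 0.6
```

arm_command(
  steps=[
    [0, [0, 0.5, 0], 0],
    [0, [0, 0.4, 0], 0],
    [0, [0, 0.3, 0], 0],
    [0, [0, 0, 0], 0],
  ],
)

```text
clock: 3.47
eef_pos: [630.4, 154.3, 195.1]
eef_rot: [-3.139, 0.0, -1.485]
wrist_force: [-0.2, 0.6, 0.8]
finger_gap: 0.5
```

```bash
python3 -c "
from h import *
st()"
```

```text
t 3.47 bin [-62.3  41.6 195.1] yawb -1.5704 F(bin) [-0.1  0.6  0.8] gap 0.5
```

arm_command(
  steps=[
    [0, [0, 0, 0.8], 0],
    [0, [0, 0.3, 0], 0],
    [0, [0, 0.3, 0], 0],
    [0, [0, 0, 0], 0],
  ],
)

```text
clock: 3.8
eef_pos: [624.1, 153.7, 184.7]
eef_rot: [3.141, -0.0, -1.485]
wrist_force: [2.7, -0.6, -0.8]
finger_gap: 0.6
```

```bash
python3 -c "
from h import *
st()"
```

```text
t 3.80 bin [-68.6  41.5 184.7] yawb -1.5705 F(bin) [ 2.7 -0.8 -0.8] gap 0.6
```

arm_command(
  steps=[
    [0, [0, 0.3, 0], 0],
    [0, [0, 0.3, 0], 0],
    [0, [0, 0, 0], 0],
  ],
)

```text
clock: 4.05
eef_pos: [617.9, 153.2, 185.0]
eef_rot: [3.14, -0.0, -1.485]
wrist_force: [0.4, 0.1, -0.1]
finger_gap: 0.5
```

arm_command(
  steps=[
    [0, [0, 0.3, 0], 0],
    [0, [0, 0.3, 0], 0],
    [0, [0, 0, 0], 0],
  ],
)

```text
clock: 4.3
eef_pos: [611.8, 152.7, 185.4]
eef_rot: [3.141, -0.0, -1.485]
wrist_force: [-0.1, 0.5, 0.3]
finger_gap: 0.1
```

```bash
python3 -c "
from h import *
st()"
```

```text
t 4.30 bin [-80.9  41.6 185.4] yawb -1.5705 F(bin) [-0.   0.5  0.3] gap 0.1
```

```bash
python3 -c "
from h import *
snap('side','d2');snap('wrist','w2')
a=cv2.imread('pics/d2.png')[120:300,150:330];b=cv2.imread('pics/w2.png')[150:300,180:460]
cv2.imwrite('pics/c2.png',cv2.resize(a,None,fx=3,fy=3));cv2.imwrite('pics/c2w.png',cv2.resize(b,None,fx=2.5,fy=2.5))"
```

```text
(no output)
```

View pics/c2.png

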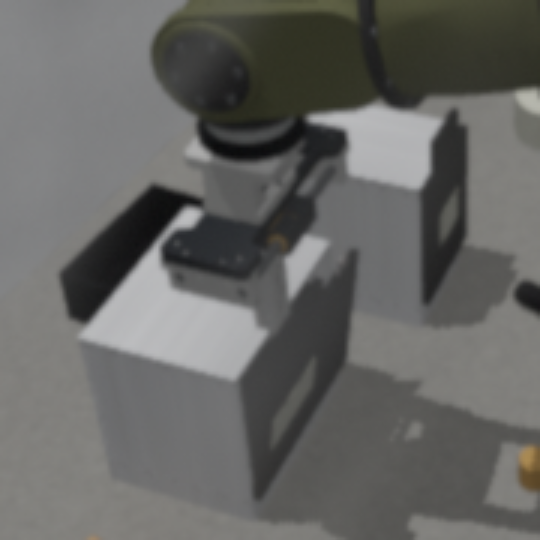

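View pics/c2w.png

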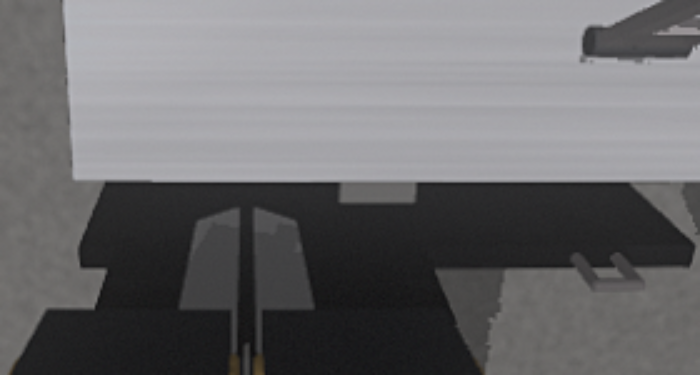

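The side and wrist crops show the scoop past its catch and leaning out, with the black panel ahead of the fingertips. I'll follow the arc.

arm_command(
  steps=[
    [0, [0, 1.5, 0.5], 0],
    [0, [0, 1.5, 0.4], 0],
    [0, [0, 1.5, 0.5], 0],
    [0, [0, 1.3, 0.7], 0],
    [0, [0, 1.3, 0.8], 0],
  ],
)

```text
clock: 4.82
eef_pos: [541.5, 146.6, 156.8]
eef_rot: [-3.14, 0.0, -1.485]
wrist_force: [3.3, 0.4, 0.5]
finger_gap: 0.4
```

```bash
python3 -c "
from h import *
st()"
```

```text
t 4.82 bin [-151.6   41.5  156.8] yawb -1.5705 F(bin) [3.3 0.1 0.5] gap 0.4
```

arm_command(
  steps=[
    [0, [0, 0.9, 0.7], 0],
    [0, [0, 0.8, 0.6], 0],
    [0, [0, 0, 0], 0],
  ],
)

```text
clock: 5.07
eef_pos: [523.5, 145.1, 142.8]
eef_rot: [3.14, -0.0, -1.485]
wrist_force: [0.2, 0.5, 0.2]
finger_gap: 0.3
```

```bash
python3 -c "
from h import *
st()
snap('side','d3');snap('scene','s3')
for n,f in(('side','d3'),('scene','s3')):
    X=cloud(n,f);P=X[np.isfinite(X[...,0])];d=P[:,:2]-O;b=np.c_[d@UX,d@UY,P[:,2]]
    q=b[(b[:,0]<-80)&(b[:,0]>-260)&(b[:,1]>-88)&(b[:,1]<90)&(b[:,2]>40)&(b[:,2]<165)]
    for y0 in range(-80,90,20):
        r=q[abs(q[:,1]-y0)<8]
        if len(r)>5: print(n,y0,len(r),r[r[:,2].argmax()].round(1),np.polyfit(r[:,2],r[:,0],1).round(3))
"
```

```text
t 5.07 bin [-169.6   41.5  142.8] yawb -1.5703 F(bin) [0.2 0.5 0.2] gap 0.3
side -80 37 [-168.8  -84.4  134.7] [ -1.059 -30.58 ]
side -60 51 [-180.4  -53.7  140.7] [ -1.06 -30.86]
side -40 44 [-166.9  -32.6  131. ] [ -1.007 -37.24 ]
side -20 56 [-167.9  -23.4  132.7] [ -1.012 -36.411]
side 0 102 [-191.2    2.   156.7] [ -1.005 -36.902]
side 20 104 [-192.6   25.4  155.7] [ -1.    -36.842]
side 40 130 [-178.3   33.1  164.5] [ -0.936 -42.682]
side 60 124 [-173.7   52.6  164.8] [ -0.784 -60.042]
side 80 475 [-192.9   76.2  155.4] [ -0.682 -45.696]
scene -80 125 [-80.7 -78.2 150.9] [ -0.364 -89.435]
scene -60 111 [-181.4  -56.3  140. ] [ -1.01  -39.988]
scene -40 17 [-172.9  -39.6  133.5] [ -0.795 -66.581]
```

View pics/d3.png

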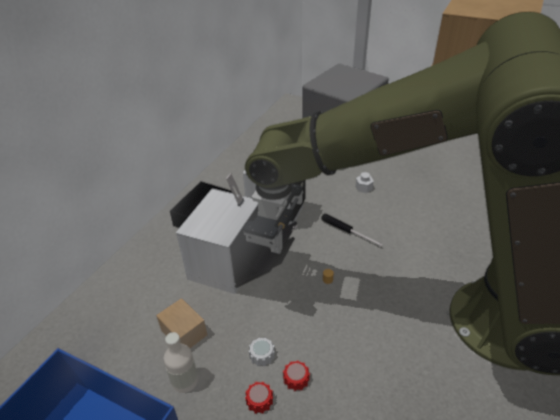

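arm_command(
  steps=[
    [0, [0, 0.4, 0.3], 0],
    [0, [0, 0.2, 0.2], 0],
    [0, [0, 0, 0], 0],
  ],
)

```text
clock: 5.42
eef_pos: [519.6, 144.8, 139.0]
eef_rot: [-3.139, 0.0, -1.485]
wrist_force: [5.1, 0.5, 2.9]
finger_gap: 0.6
```

```bash
python3 -c "
from h import *
st()
c=np.array([474,325.,0]);print(binp(c))"
```

```text
t 5.42 bin [-173.5   41.5  139. ] yawb -1.5706 F(bin) [5.1 0.  2.9] gap 0.6
[-203.52443605  225.00676419    0.        ]
```

arm_command(
  steps=[
    [0, [0, 0, -4], 0],
    [0, [0, 0, -4], 0],
    [1, [-3.7, 0.6, 0], 0],
    [1, [-3.7, 0.6, 0], 0],
    [1, [-3.7, 0.6, 0], 0],
  ],
)

```text
clock: 5.83
eef_pos: [491.0, 254.7, 219.1]
eef_rot: [-3.141, 0.0, -1.487]
wrist_force: [1.3, 0.3, 0.2]
finger_gap: 17.0
```

arm_command(
  steps=[
    [1, [-3.7, 0.6, 0], 0],
    [1, [-3.6, 0.6, 0], 0],
    [1, [0, 0, 0], 0],
    [1, [0, 0, 0], 0],
    [1, [0, 0, 0], 0],
  ],
)

```text
clock: 6.25
eef_pos: [473.1, 325.1, 218.2]
eef_rot: [3.141, -0.0, -1.485]
wrist_force: [0.3, -0.5, -0.2]
finger_gap: 50.4
```

```bash
python3 -c "
from h import *
st()
snap('wrist','w4');snap('side','d4');snap('scene','s4')
X=cloud('wrist','w4')
d=X[...,:2]-O;bx=d@UX;by=d@UY
m=(X[...,2]>18)&(X[...,2]<40)&(abs(bx+203)<45)&(abs(by-225)<45)
P=np.c_[bx[m],by[m],X[...,2][m]];print(len(P),P.min(0),P.max(0),cv2.minEnclosingCircle(P[:,:2].astype(np.float32)))
"
```

```text
t 6.25 bin [-204.4  225.2  218.2] yawb -1.5703 F(bin) [ 0.3 -0.5 -0.2] gap 50.4
1409 [-232.24890285  197.70356032   18.06813267] [-175.34295521  253.81649919   32.53414657] ((-203.77906799316406, 226.1767578125), 28.635208129882812)
```

View pics/w4.png

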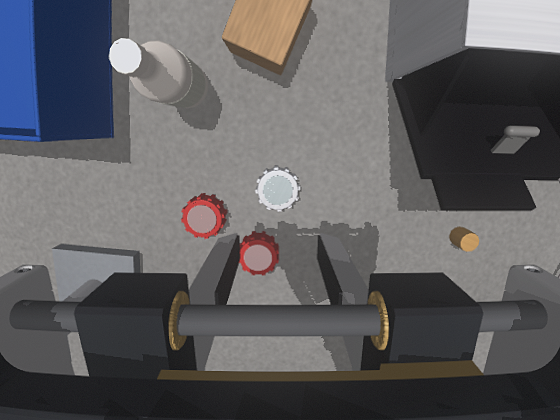

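View pics/d4.png

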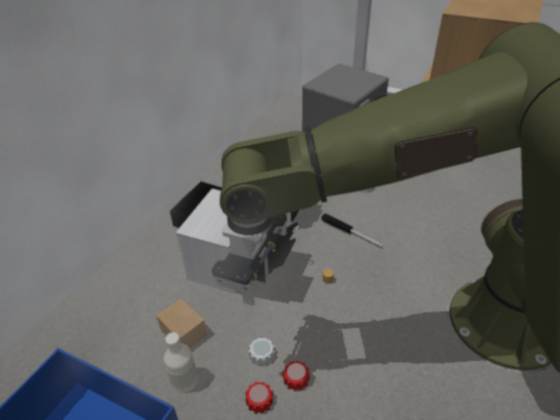

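The wrist view shows the silver cover at (278,188). It is centred at bin (-203.8, 226.2), and both red ones are clear of the fingers. I'll go down over it.

arm_command(
  steps=[
    [1, [-0.1, 0, 3], 0],
    [1, [0, 0, 4], 0],
    [1, [0, 0, 4], 0],
    [1, [0, 0, 4], 0],
    [1, [0, 0, 0], 0],
  ],
)

```text
clock: 6.82
eef_pos: [470.1, 323.6, 61.5]
eef_rot: [3.132, -0.005, -1.486]
wrist_force: [-0.1, 0.2, -0.2]
finger_gap: 93.1
```

arm_command(
  steps=[
    [1, [0, 0, 3], 0],
    [1, [0, 0, 2.5], 0],
    [1, [0, 0, 0.9], 0],
    [1, [0, 0, 0], 0],
  ],
)

```text
clock: 7.15
eef_pos: [473.0, 325.8, 4.3]
eef_rot: [3.14, -0.001, -1.486]
wrist_force: [-0.7, -0.7, 1.1]
finger_gap: 93.6
```

```bash
python3 -c "
from h import *
st()"
```

```text
t 7.15 bin [-204.5  225.9    4.3] yawb -1.5712 F(bin) [-0.7 -0.6  1.1] gap 93.6
```

arm_command(
  steps=[
    [0.3, [0, 0, 0], 0],
    [0.3, [0, 0, 0], 0],
    [0.3, [0, 0, 0], 0],
    [0.3, [0, 0, 0], 0],
    [0.3, [0, 0, 0], 0],
  ],
  force=25,
)

```text
clock: 7.57
eef_pos: [473.3, 326.6, 5.3]
eef_rot: [-3.141, 0.001, -1.485]
wrist_force: [-1.2, -0.1, 0.1]
finger_gap: 63.9
```

arm_command(
  steps=[
    [0.3, [0, 0, 0], 0],
    [0.3, [0, 0, 0], 0],
    [0.3, [0, 0, -2], 0],
    [0.3, [0, 0, -3], 0],
    [0.3, [0, 0, 0], 0],
  ],
)

```text
clock: 7.98
eef_pos: [474.8, 327.6, 59.1]
eef_rot: [-3.136, 0.003, -1.485]
wrist_force: [1.0, -0.7, -0.1]
finger_gap: 51.6
```

```bash
python3 -c "
from h import *
st()
snap('wrist','w5')"
```

```text
t 7.98 bin [-202.5  227.5   59.1] yawb -1.5704 F(bin) [ 0.9 -0.8 -0.1] gap 51.6
```

View pics/w5.png

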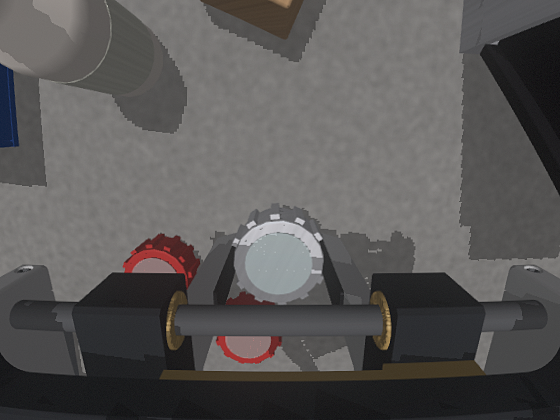

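arm_command(
  steps=[
    [0.3, [0, 0, -4], 0],
    [0.3, [0, 0, -4], 0],
    [0.3, [0, 0, -4], 0],
    [0.3, [0, 0, -3], 0],
    [0.3, [0, 0, 0], 0],
  ],
)

```text
clock: 8.45
eef_pos: [474.5, 327.4, 210.0]
eef_rot: [-3.134, 0.004, -1.485]
wrist_force: [0.7, 0.1, -1.2]
finger_gap: 51.4
```

arm_command(
  steps=[
    [0.3, [3.2, -1.3, 0], 0],
    [0.3, [3.2, -1.3, 0], 0],
    [0.3, [3.2, -1.3, 0], 0],
    [0.3, [3.2, -1.3, 0], 0],
    [0.3, [3.2, -1.3, 0], 0],
  ],
)

```text
clock: 8.87
eef_pos: [551.5, 171.0, 202.5]
eef_rot: [3.139, -0.0, -1.485]
wrist_force: [-0.1, 0.3, -2.3]
finger_gap: 51.7
```

arm_command(
  steps=[
    [0.3, [3.3, -1.3, 0], 0],
    [0.3, [3.4, -1.3, 0], 0],
    [0.3, [0, 0, 0], 0],
    [0.3, [0, 0, 0], 0],
  ],
)

```text
clock: 9.2
eef_pos: [583.1, 106.5, 202.3]
eef_rot: [3.139, -0.0, -1.488]
wrist_force: [-0.6, 1.3, -2.2]
finger_gap: 51.4
```

```bash
python3 -c "
from h import *
st()
snap('wrist','w6');snap('scene','s6');snap('side','d6')
for n,f in(('wrist','w6'),):
    X=cloud(n,f);P=X[np.isfinite(X[...,0])];d=P[:,:2]-O;b=np.c_[d@UX,d@UY,P[:,2]]
    q=b[(b[:,0]<-60)&(b[:,0]>-260)&(b[:,1]>-95)&(b[:,1]<95)&(b[:,2]>20)&(b[:,2]<168)]
    for y0 in range(-90,91,20):
        r=q[abs(q[:,1]-y0)<8]
        if len(r)>5: print(n,y0,len(r),r[r[:,0].argmin()].round(1),r[r[:,2].argmin()].round(1))
"
```

```text
t 9.20 bin [-113.5   -2.   202.3] yawb -1.5733 F(bin) [-0.5  1.3 -2.2] gap 51.4
wrist -90 402 [-173.   -88.3  122.4] [-125.   -88.7   82.7]
wrist -70 2103 [-167.   -77.8  123.6] [-88.  -62.6  47.6]
wrist -50 957 [-142.6  -57.6  101.2] [-88.2 -47.   45.8]
wrist -30 664 [-129.6  -33.4   88.6] [-88.  -37.7  47.1]
wrist -10 556 [-191.    -9.3  146.4] [-88.2 -11.7  45.6]
wrist 10 609 [-190.7   12.3  146.8] [-89.1   9.9  46.8]
wrist 30 975 [-191.1   22.3  146.2] [-89.1  30.4  46.7]
wrist 50 1012 [-191.    43.1  146.4] [-87.9  50.8  46.5]
wrist 70 2200 [-171.    77.9  129.5] [-87.8  64.5  46.4]
wrist 90 455 [-172.5   89.7  122.6] [-125.4   90.    83.6]
```

View pics/w6.png

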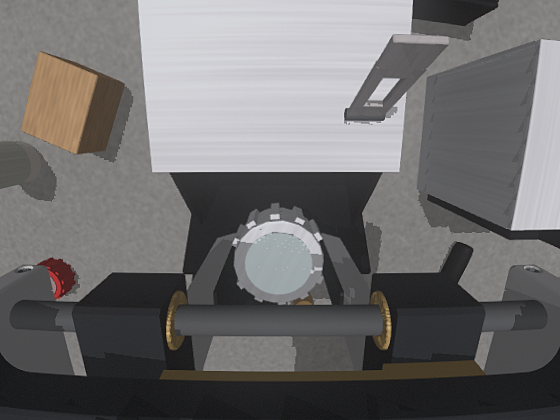

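View pics/d6.png

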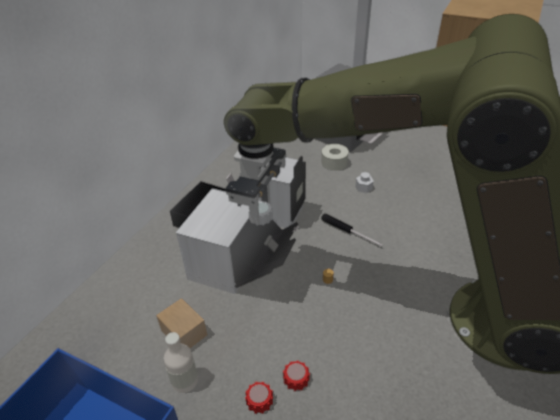

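The wrist view shows the cover held at (279,260) over the open pocket, with the lip at bin (-191, 146). That puts the scoop at about 0.80 rad. I'll lower it and release.

arm_command(
  steps=[
    [0.3, [-0.2, -0.6, 2], 0],
    [0.3, [0, 0, 3], 0],
    [0.3, [0, 0, 3], 0],
    [0.3, [0, 0, 1.8], 0],
    [0.3, [0, 0, 0], 0],
  ],
)

```text
clock: 9.77
eef_pos: [586.4, 111.6, 102.1]
eef_rot: [3.135, -0.0, -1.483]
wrist_force: [-0.1, -0.2, -1.8]
finger_gap: 51.5
```

```bash
python3 -c "
from h import *
st()"
```

```text
t 9.77 bin [-109.7    2.7  102.1] yawb -1.5688 F(bin) [-0.1 -0.2 -1.8] gap 51.5
```

Not touching yet. Opening.

arm_command(
  steps=[
    [0.9, [0, 0, 0], 0],
    [0.9, [0, 0, 0], 0],
    [0.9, [0, 0, 0], 0],
    [0.9, [0, 0, 0], 0],
    [0.9, [0, 0, 0], 0],
  ],
)

```text
clock: 10.18
eef_pos: [589.3, 110.7, 107.5]
eef_rot: [-3.14, 0.0, -1.485]
wrist_force: [0.0, -0.2, -0.1]
finger_gap: 81.4
```

arm_command(
  steps=[
    [0.9, [0, 0, 0], 0],
    [0.9, [0, 0, -4], 0],
    [0.9, [0, 0, -4], 0],
    [0.9, [0, 0, -4], 0],
    [0.9, [0, 0, 0], 0],
  ],
)

```text
clock: 10.6
eef_pos: [591.2, 110.8, 235.2]
eef_rot: [-3.129, 0.0, -1.485]
wrist_force: [0.0, 0.7, 0.9]
finger_gap: 84.5
```

```bash
python3 -c "
from h import *
st()
snap('wrist','w7');snap('side','d7')
"
```

```text
t 10.60 bin [-105.1    1.6  235.2] yawb -1.5705 F(bin) [0.1 0.7 0.9] gap 84.5
```

View pics/w7.png

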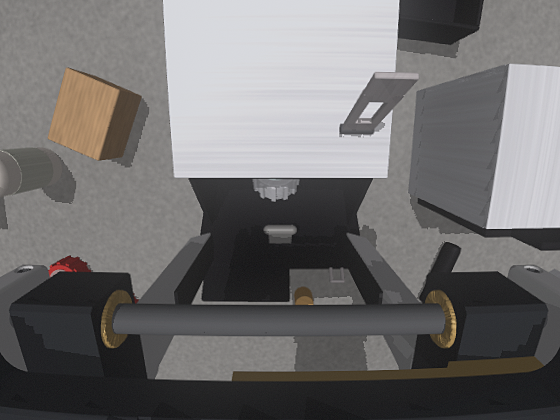

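The cover lies in the bottom of the scoop at (275,190), partly under the roof line, and is let go. Next I'll close the fingers and go round in front of the lip.

arm_command(
  steps=[
    [0, [-0.8, 3, 0], 0],
    [0, [-0.8, 3, 0], 0],
    [0, [-0.8, 3, 0], 0],
    [0, [-0.8, 3, 0], 0],
    [0, [0, 0.5, 0], 0],
  ],
)

```text
clock: 11.12
eef_pos: [458.0, 132.3, 225.3]
eef_rot: [3.139, 0.0, -1.484]
wrist_force: [0.5, -0.4, -0.3]
finger_gap: 54.3
```

arm_command(
  steps=[
    [0, [0, 0, 2.5], 0],
    [0, [0, 0, 2.5], 0],
    [0, [0, 0, 2.5], 0],
    [0, [0, 0, 2.5], 0],
    [0, [0, 0, 1], 0],
  ],
)

```text
clock: 11.53
eef_pos: [460.0, 131.2, 112.5]
eef_rot: [3.136, -0.001, -1.485]
wrist_force: [-0.7, -0.5, -1.0]
finger_gap: 21.2
```

arm_command(
  steps=[
    [0, [0, 0, 0], 0],
    [0, [0, 0, 0], 0],
    [0, [0, 0, 0], 0],
    [0, [0, -0.5, 0], 0],
  ],
)

```text
clock: 11.87
eef_pos: [467.0, 132.3, 117.7]
eef_rot: [-3.14, 0.0, -1.485]
wrist_force: [-0.5, -0.1, 0.4]
finger_gap: 0.4
```

```bash
python3 -c "
from h import *
st()
snap('wrist','w8');snap('side','d8')
"
```

```text
t 11.87 bin [-227.    33.6  117.7] yawb -1.5704 F(bin) [-0.5 -0.   0.4] gap 0.4
```

View pics/w8.png

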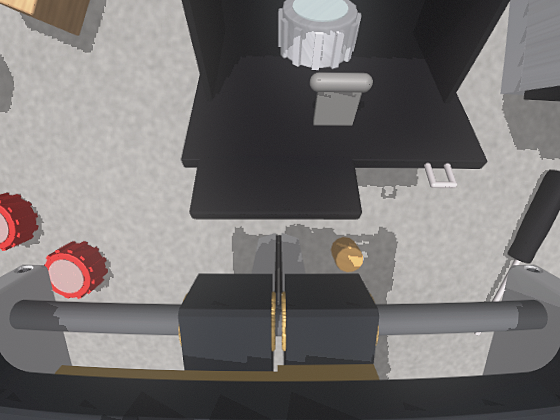

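View pics/d8.png

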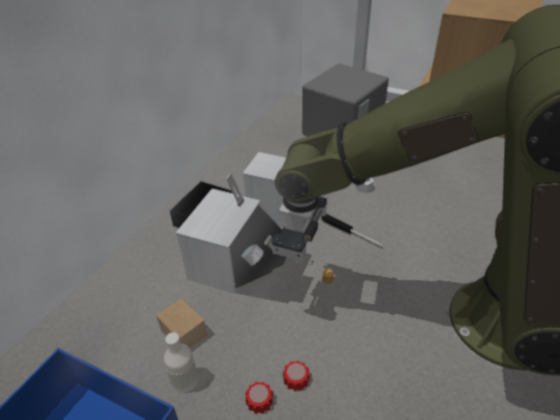

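The wrist view shows the scoop fully open with the cover resting on its floor at (318,30). The closed fingers at (278,240) are in front of the lip edge (190–360, 215). I'll push it home along the arc.

arm_command(
  steps=[
    [0, [0, -1, 0], 0],
    [0, [0, -1, -0.4], 0],
    [0, [0, -0.8, -0.7], 0],
    [0, [0, -0.8, -0.7], 0],
    [0, [0, -0.8, -0.6], 0],
  ],
)

```text
clock: 12.38
eef_pos: [510.3, 136.0, 141.5]
eef_rot: [3.14, -0.0, -1.485]
wrist_force: [-7.4, -2.1, 5.6]
finger_gap: 0.5
```

arm_command(
  steps=[
    [0, [0, -0.9, -0.5], 0],
    [0, [0, -1, -0.6], 0],
    [0, [0, -1, -0.5], 0],
    [0, [0, -1, -0.5], 0],
    [0, [0, -1, -0.4], 0],
  ],
)

```text
clock: 12.8
eef_pos: [559.7, 140.2, 166.2]
eef_rot: [-3.142, 0.0, -1.485]
wrist_force: [-1.8, -0.2, -2.1]
finger_gap: 0.3
```

```bash
python3 -c "
from h import *
st()
"
```

```text
t 12.80 bin [-134.    33.5  166.2] yawb -1.5705 F(bin) [-1.8 -0.  -2.1] gap 0.3
```

arm_command(
  steps=[
    [0, [0, -0.8, -0.3], 0],
    [0, [0, -0.8, -0.3], 0],
    [0, [0, -0.6, -0.2], 0],
    [0, [0, 0, 0], 0],
  ],
)

```text
clock: 13.13
eef_pos: [581.9, 142.1, 173.8]
eef_rot: [-3.141, 0.0, -1.485]
wrist_force: [0.6, -0.5, -0.6]
finger_gap: 0.6
```

```bash
python3 -c "
from h import *
st()
snap('wrist','w9')
"
```

```text
t 13.13 bin [-111.7   33.5  173.8] yawb -1.5706 F(bin) [ 0.6 -0.6 -0.6] gap 0.6
```

View pics/w9.png

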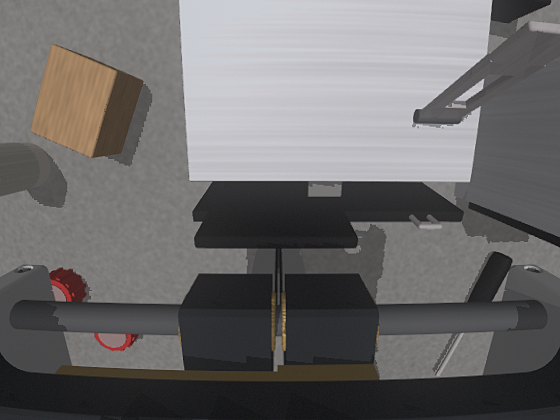

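arm_command(
  steps=[
    [0, [0, -0.5, -0.1], 0],
    [0, [0, -0.5, -0.1], 0],
    [0, [0, 0, 0], 0],
  ],
)

```text
clock: 13.43
eef_pos: [591.6, 142.9, 175.5]
eef_rot: [-3.141, 0.0, -1.485]
wrist_force: [-0.5, 0.9, -0.3]
finger_gap: 0.6
```

arm_command(
  steps=[
    [0, [0, -0.4, -0.1], 0],
    [0, [0, 0, 0], 0],
  ],
)

```text
clock: 13.6
eef_pos: [595.6, 143.2, 176.7]
eef_rot: [-3.141, 0.0, -1.485]
wrist_force: [0.1, -0.1, 0.7]
finger_gap: 0.7
```

arm_command(
  steps=[
    [0, [0, -0.3, 0], 0],
    [0, [0, 0, 0], 0],
  ],
)

```text
clock: 13.77
eef_pos: [598.5, 143.5, 176.6]
eef_rot: [-3.141, 0.0, -1.485]
wrist_force: [-0.9, -0.2, 0.5]
finger_gap: 0.1
```

```bash
python3 -c "
from h import *
st()
"
```

```text
t 13.77 bin [-95.   33.5 176.6] yawb -1.5705 F(bin) [-0.9 -0.1  0.5] gap 0.1
```

arm_command(
  steps=[
    [0, [0, -0.3, 0], 0],
    [0, [0, 0, 0], 0],
  ],
)

```text
clock: 13.93
eef_pos: [601.5, 143.7, 176.5]
eef_rot: [-3.141, -0.0, -1.485]
wrist_force: [0.6, -0.0, -0.1]
finger_gap: 0.3
```

arm_command(
  steps=[
    [0, [0, -0.3, 0], 0],
    [0, [0, 0, 0], 0],
  ],
)

```text
clock: 14.1
eef_pos: [604.4, 144.0, 176.4]
eef_rot: [-3.142, 0.0, -1.485]
wrist_force: [0.3, 1.2, 0.1]
finger_gap: 0.5
```

arm_command(
  steps=[
    [0, [0, -0.3, 0], 0],
    [0, [0, 0, 0], 0],
  ],
)

```text
clock: 14.27
eef_pos: [606.6, 144.2, 176.5]
eef_rot: [3.139, -0.0, -1.485]
wrist_force: [-7.8, -0.9, 3.9]
finger_gap: 0.5
```

```bash
python3 -c "
from h import *
st()
"
```

```text
t 14.27 bin [-86.9  33.6 176.5] yawb -1.5705 F(bin) [-7.9 -0.3  3.9] gap 0.5
```

arm_command(
  steps=[
    [0, [0, -0.2, 0], 0],
    [0, [0, 0, 0], 0],
  ],
)

```text
clock: 14.43
eef_pos: [606.7, 144.2, 176.5]
eef_rot: [3.134, -0.0, -1.485]
wrist_force: [-24.9, -3.1, 10.9]
finger_gap: 0.5
```

arm_command(
  steps=[
    [0, [0, -0.2, 0], 0],
    [0, [0, 0, 0], 0],
  ],
)

```text
clock: 14.6
eef_pos: [606.9, 144.3, 176.5]
eef_rot: [3.129, -0.001, -1.485]
wrist_force: [-42.4, -5.9, 17.9]
finger_gap: 0.4
```

```bash
python3 -c "
from h import *
st()
"
```

```text
t 14.60 bin [-86.5  33.6 176.5] yawb -1.5701 F(bin) [-42.7  -2.3  17.9] gap 0.4
```

arm_command(
  steps=[
    [0, [0, 0.3, 0], 0],
    [0, [0, 0.2, 0], 0],
  ],
)

```text
clock: 14.77
eef_pos: [605.8, 144.2, 176.5]
eef_rot: [3.141, -0.0, -1.485]
wrist_force: [-0.2, -0.1, -0.1]
finger_gap: 0.7
```

```bash
python3 -c "
from h import *
st()
snap('wrist','wa');snap('side','da')
X=cloud('side','da');P=X[np.isfinite(X[...,0])];d=P[:,:2]-O;b=np.c_[d@UX,d@UY,P[:,2]]
q=b[(b[:,0]<-60)&(b[:,0]>-110)&(b[:,1]>-85)&(b[:,1]<88)&(b[:,2]>40)&(b[:,2]<165)]
print(np.polyfit(q[:,2],q[:,0],1),len(q),[np.median(q[abs(q[:,2]-z)<8,0]).round(1) for z in range(50,170,20)])
X=cloud('side','side0');P=X[np.isfinite(X[...,0])];d=P[:,:2]-O;b=np.c_[d@UX,d@UY,P[:,2]]
q=b[(b[:,0]<-60)&(b[:,0]>-110)&(b[:,1]>-85)&(b[:,1]<88)&(b[:,2]>40)&(b[:,2]<165)]
print(np.polyfit(q[:,2],q[:,0],1),len(q),[np.median(q[abs(q[:,2]-z)<8,0]).round(1) for z in range(50,170,20)])
"
```

```text
t 14.77 bin [-87.7  33.6 176.5] yawb -1.5704 F(bin) [-0.2 -0.1 -0.1] gap 0.7
[-2.80217826e-03 -7.60192704e+01] 1191 [np.float64(-76.3), np.float64(-76.4), np.float64(-77.1), np.float64(-77.1), np.float64(-76.4), np.float64(-76.6)]
[-7.23826285e-04 -7.63080632e+01] 1232 [np.float64(-76.5), np.float64(-76.5), np.float64(-76.9), np.float64(-77.2), np.float64(-76.6), np.float64(-76.6)]
```

View pics/wa.png

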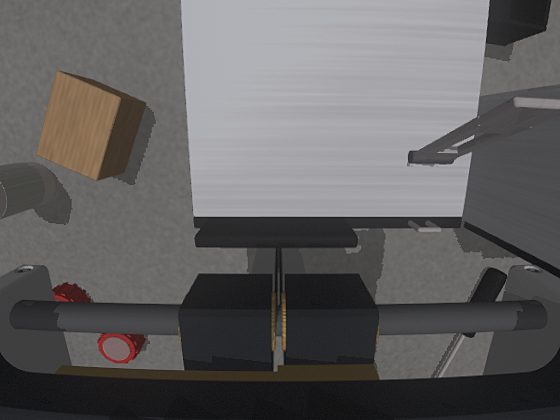

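View pics/da.png

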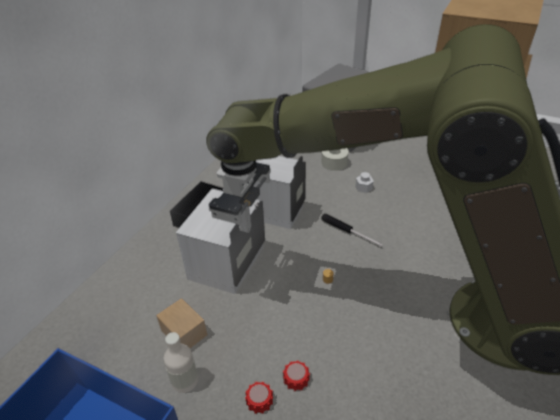

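The front is flush and matches the first picture (face slope within 0.002 rad), and the force went solid at the stop. Next I'll lift over to behind the hasp.

arm_command(
  steps=[
    [0, [0, 2, 0], 0],
    [0, [0, 0, -4], 0],
    [0, [0, 0, -4], 0],
    [0, [0, 0, -4], 0],
    [0, [0, 0, -1], 0],
  ],
)

```text
clock: 15.28
eef_pos: [587.4, 142.6, 313.5]
eef_rot: [-3.132, 0.001, -1.485]
wrist_force: [-0.2, 0.3, 1.0]
finger_gap: 0.7
```

arm_command(
  steps=[
    [0, [2.4, -3.2, 0], 0],
    [0, [2.4, -3.2, 0], 0],
    [0, [2.4, -3.2, 0], 0],
    [0, [2.2, -3.4, 0], 0],
    [0, [0, 0, 0], 0],
  ],
)

```text
clock: 15.7
eef_pos: [724.9, 57.7, 300.8]
eef_rot: [3.137, -0.0, -1.489]
wrist_force: [-0.3, -0.3, -1.6]
finger_gap: 0.5
```

```bash
python3 -c "
from h import *
st()
snap('side','db');snap('wrist','wb')
for n,f in (('wrist','wb'),('side','db')):
    X=cloud(n,f);P=X[np.isfinite(X[...,0])];d=P[:,:2]-O;b=np.c_[d@UX,d@UY,P[:,2]]
    q=b[(b[:,0]>-75)&(b[:,0]<40)&(b[:,1]>-80)&(b[:,1]<-40)&(b[:,2]>178)&(b[:,2]<265)]
    print(n,len(q),[(z,len(q[abs(q[:,2]-z)<6]),np.median(q[abs(q[:,2]-z)<6,:2],axis=0).round(1)) for z in range(185,262,12)])
    q=b[(b[:,0]>-100)&(b[:,0]<-50)&(b[:,1]>-5)&(b[:,1]<75)&(b[:,2]>198)&(b[:,2]<212)]
    print('lip',np.median(q,axis=0))
    q=b[(b[:,1]>-88)&(b[:,1]<-15)&(b[:,0]<-30)&(b[:,2]>160)&(b[:,2]<180)]
    print('front',np.percentile(q[:,0],[1,3]))
"
```

```text
t 15.70 bin [ 23.6 -62.7 300.8] yawb -1.5744 F(bin) [-0.4 -0.3 -1.6] gap 0.5
wrist 0 [(185, 0, array([nan, nan])), (197, 0, array([nan, nan])), (209, 0, array([nan, nan])), (221, 0, array([nan, nan])), (233, 0, array([nan, nan])), (245, 0, array([nan, nan])), (257, 0, array([nan, nan]))]
lip [-70.08275859  55.1660224  203.89261755]
front [-64.65415616 -63.38535149]
side 207 [(185, 44, array([-28., -60.])), (197, 26, array([-22.8, -59.3])), (209, 27, array([-18., -55.])), (221, 27, array([-14.3, -62.2])), (233, 34, array([-10.6, -59.6])), (245, 33, array([ -6.4, -58.5])), (257, 11, array([ -3.2, -61. ]))]
lip [-74.45414226  36.47580882 204.20836041]
front [-78.05983699 -77.40657647]
  return _methods._mean(a, axis=axis, dtype=dtype,
  ret = um.true_divide(
```

View pics/wb.png

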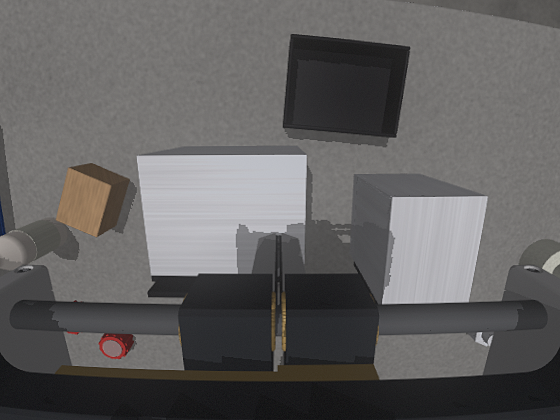

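View pics/db.png

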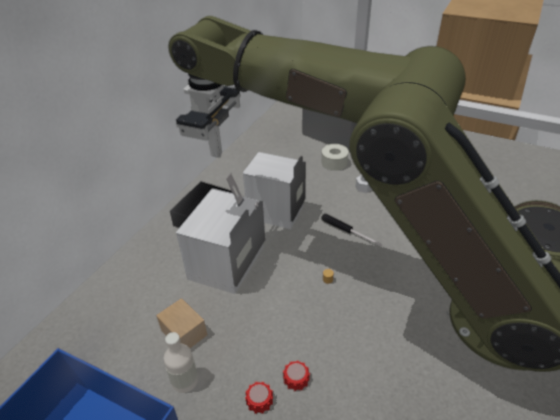

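arm_command(
  steps=[
    [0, [-0.2, 0, 2], 0],
    [0, [0, 0, 2.5], 0],
    [0, [0, 0, 2], 0],
    [0, [0, 0, 0], 0],
  ],
)

```text
clock: 16.13
eef_pos: [718.6, 64.7, 238.2]
eef_rot: [3.136, 0.0, -1.484]
wrist_force: [-0.6, 0.5, -1.0]
finger_gap: 0.7
```

arm_command(
  steps=[
    [0, [0, 0.8, 0], 0],
    [0, [0, 0.5, 0], 0],
    [0, [0, 0.5, 0], 0],
    [0, [0, 0.5, 0], 0],
    [0, [0, 0, 0], 0],
  ],
)

```text
clock: 16.55
eef_pos: [696.9, 62.0, 243.0]
eef_rot: [-3.14, -0.0, -1.485]
wrist_force: [0.0, -1.0, 0.4]
finger_gap: 0.3
```

```bash
python3 -c "
from h import *
st()"
```

```text
t 16.55 bin [ -3.9 -56.1 243. ] yawb -1.5703 F(bin) [-0.1 -1.   0.4] gap 0.3
```

arm_command(
  steps=[
    [0, [0.3, 0.3, 0.4], 0],
    [0, [0, 0.5, 0.3], 0],
    [0, [0, 0.5, 0.1], 0],
    [0, [0, 0.5, 0.1], 0],
    [0, [0, 0.5, 0], 0],
  ],
)

```text
clock: 16.97
eef_pos: [674.4, 56.7, 232.3]
eef_rot: [3.141, 0.0, -1.485]
wrist_force: [1.6, 0.6, -0.4]
finger_gap: 0.5
```

```bash
cat > hs.py <<'E'
from h import *
import sys
st()
t=sys.argv[1]
snap('side',t);
X=cloud('side',t);P=X[np.isfinite(X[...,0])];d=P[:,:2]-O;b=np.c_[d@UX,d@UY,P[:,2]]
a=cv2.imread('pics/%s.png'%t)[130:300,160:330];cv2.imwrite('pics/%sc.png'%t,cv2.resize(a,None,fx=3,fy=3,interpolation=cv2.INTER_CUBIC))
E
python3 hs.py dc
```

```text
t 16.97 bin [-26.7 -59.4 232.3] yawb -1.5706 F(bin) [ 1.7  0.5 -0.4] gap 0.5
```

View pics/dcc.png

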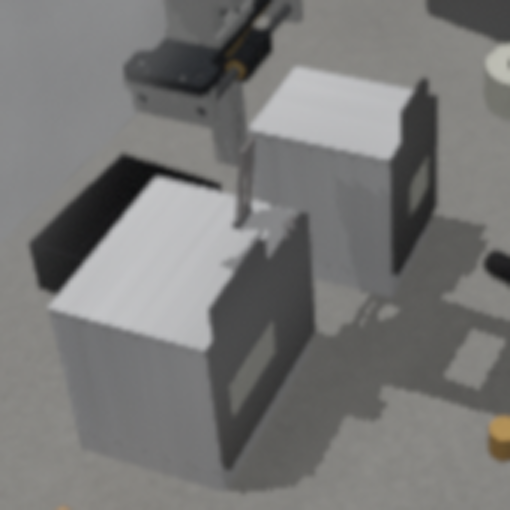

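The crop shows the fingertip behind the hasp at (240,150), which is now upright. Continuing forward and down.

arm_command(
  steps=[
    [0, [0, 0.7, 0.1], 0],
    [0, [0, 0.7, 0.2], 0],
    [0, [0, 0.7, 0.2], 0],
    [0, [0, 0.7, 0.4], 0],
    [0, [0, 0, 0], 0],
  ],
)

```text
clock: 17.43
eef_pos: [646.1, 54.4, 223.4]
eef_rot: [3.141, 0.0, -1.485]
wrist_force: [0.3, -0.0, -0.2]
finger_gap: 0.5
```

arm_command(
  steps=[
    [0, [0, 0.6, 0.5], 0],
    [0, [0, 0.6, 0.6], 0],
    [0, [0, 0.5, 0.7], 0],
    [0, [0, 0, 0], 0],
  ],
)

```text
clock: 17.77
eef_pos: [629.4, 53.0, 204.8]
eef_rot: [3.14, 0.0, -1.485]
wrist_force: [0.4, -0.5, -0.9]
finger_gap: 0.5
```

```bash
python3 hs.py dd
```

```text
t 17.77 bin [-71.9 -59.3 204.8] yawb -1.5705 F(bin) [ 0.4 -0.6 -0.9] gap 0.5
```

View pics/ddc.png

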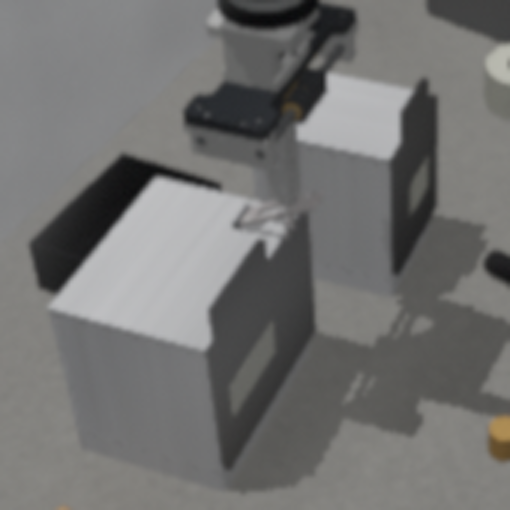

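arm_command(
  steps=[
    [0, [0, 0.7, 0.1], 0],
    [0, [0, 0.7, 0.2], 0],
    [0, [0, 0.5, 0.4], 0],
    [0, [0, 0.4, 0.4], 0],
    [0, [0, 0, 0], 0],
  ],
)

```text
clock: 18.23
eef_pos: [606.4, 51.0, 194.0]
eef_rot: [3.141, 0.0, -1.485]
wrist_force: [0.4, -0.1, -1.0]
finger_gap: 0.2
```

```bash
python3 hs.py de
```

```text
t 18.23 bin [-95.  -59.3 194. ] yawb -1.5706 F(bin) [ 0.3 -0.1 -1. ] gap 0.2
```

View pics/dec.png

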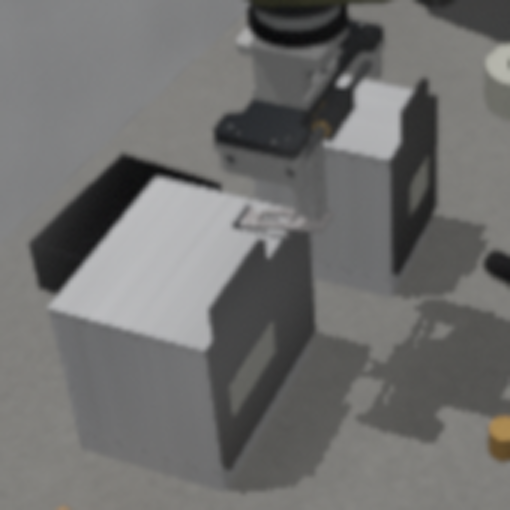

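arm_command(
  steps=[
    [0, [0, 0.3, 0.4], 0],
    [0, [0, 0.1, 0.4], 0],
    [0, [0, 0, 0], 0],
  ],
)

```text
clock: 18.53
eef_pos: [602.8, 50.7, 185.6]
eef_rot: [3.14, 0.0, -1.485]
wrist_force: [-0.0, -0.2, 0.1]
finger_gap: 0.6
```

arm_command(
  steps=[
    [0, [0, 0, 0.3], 0],
    [0, [0, 0, 0], 0],
  ],
)

```text
clock: 18.7
eef_pos: [603.1, 50.7, 183.0]
eef_rot: [3.141, 0.0, -1.485]
wrist_force: [0.4, -0.6, -0.3]
finger_gap: 0.6
```

arm_command(
  steps=[
    [0, [0, 0, 0.2], 0],
    [0, [0, 0, 0], 0],
  ],
)

```text
clock: 18.87
eef_pos: [603.1, 50.7, 181.2]
eef_rot: [3.141, 0.0, -1.485]
wrist_force: [0.5, 0.3, 0.2]
finger_gap: 0.6
```

```bash
python3 hs.py df
```

```text
t 18.87 bin [-98.3 -59.3 181.2] yawb -1.5705 F(bin) [0.5 0.3 0.2] gap 0.6
```

View pics/dfc.png

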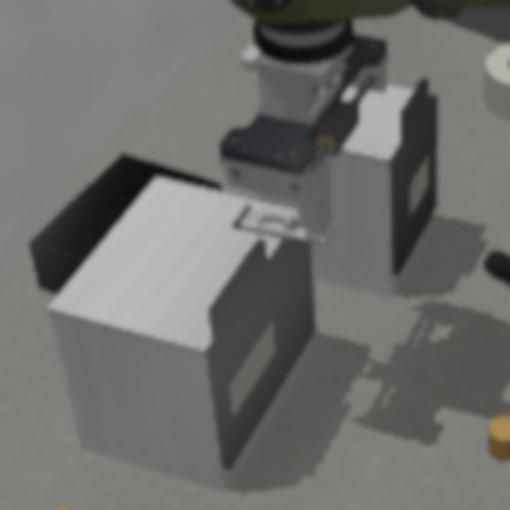

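Still free. I'll keep pressing down in small steps until it meets its stop.

arm_command(
  steps=[
    [0, [0, 0, 0.2], 0],
    [0, [0, 0, 0], 0],
  ],
)

```text
clock: 19.08
eef_pos: [603.1, 50.7, 179.3]
eef_rot: [3.141, 0.0, -1.485]
wrist_force: [0.3, 0.1, -0.2]
finger_gap: 0.5
```

arm_command(
  steps=[
    [0, [0, 0, 0.2], 0],
    [0, [0, 0, 0], 0],
  ],
)

```text
clock: 19.25
eef_pos: [603.1, 50.7, 177.3]
eef_rot: [3.142, -0.0, -1.485]
wrist_force: [1.1, 0.0, -0.1]
finger_gap: 0.6
```

arm_command(
  steps=[
    [0, [0, 0, 0.1], 0],
    [0, [0, 0, 0], 0],
  ],
)

```text
clock: 19.42
eef_pos: [603.2, 50.7, 177.2]
eef_rot: [-3.141, -0.0, -1.485]
wrist_force: [-1.9, -0.5, 3.7]
finger_gap: 0.5
```

arm_command(
  steps=[
    [0, [0, 0, 0.1], 0],
    [0, [0, 0, 0], 0],
  ],
)

```text
clock: 19.58
eef_pos: [603.3, 50.7, 177.0]
eef_rot: [-3.14, -0.0, -1.485]
wrist_force: [-5.0, -0.2, 11.3]
finger_gap: 0.5
```

arm_command(
  steps=[
    [0, [0, 0, 0.1], 0],
    [0, [0, 0, 0], 0],
  ],
)

```text
clock: 19.75
eef_pos: [603.3, 50.7, 176.8]
eef_rot: [-3.14, -0.0, -1.485]
wrist_force: [-7.8, -0.3, 17.0]
finger_gap: 0.6
```

It is solid at z 177, which is the pivot height plus half the hasp's thickness, so it is flat. I'll lift straight off and check.

arm_command(
  steps=[
    [0, [0, 0, -2], 0],
    [0, [0, 0, -4], 0],
    [0, [0, 0, -4], 0],
    [0, [0, 4, -2], 0],
    [0, [0, 4, 0], 0],
  ],
)

```text
clock: 20.17
eef_pos: [527.2, 44.0, 297.0]
eef_rot: [-3.135, -0.0, -1.485]
wrist_force: [0.2, 0.3, 0.1]
finger_gap: 0.2
```

arm_command(
  steps=[
    [0, [0, 4, 0], 0],
    [0, [0, 4, 0], 0],
    [0, [0, 0, 0], 0],
    [0, [0, 0, 0], 0],
  ],
)

```text
clock: 20.5
eef_pos: [445.5, 37.1, 294.2]
eef_rot: [-3.139, -0.0, -1.485]
wrist_force: [0.4, -0.6, -0.8]
finger_gap: 0.5
```

```bash
python3 hs.py dg
python3 - <<'E'
from h import *
snap('wrist','wg');snap('scene','sg')
for n,f in (('side','dg'),('wrist','wg'),('scene','sg')):
    X=cloud(n,f);P=X[np.isfinite(X[...,0])];d=P[:,:2]-O;b=np.c_[d@UX,d@UY,P[:,2]]
    def med(x0,x1,y0,y1,z0,z1):
        q=b[(b[:,0]>x0)&(b[:,0]<x1)&(b[:,1]>y0)&(b[:,1]<y1)&(b[:,2]>z0)&(b[:,2]<z1)]
        return len(q),(np.median(q,axis=0).round(1) if len(q) else None)
    print(n,'pad',med(-110,-84,-70,-50,150,200),'lip top',med(-100,-55,-5,75,200,212),'face top',med(-100,-70,-30,80,110,160),'face bot',med(-100,-70,-80,80,40,80),'roof',med(-40,60,0,80,160,180))
E
```

```text
t 20.50 bin [-256.5  -59.4  294.2] yawb -1.5707 F(bin) [ 0.4 -0.6 -0.8] gap 0.5
side pad (57, array([-98.3, -59. , 177.2])) lip top (98, array([-74.3,  36.8, 204.6])) face top (334, array([-76.6,  28.2, 135.1])) face bot (317, array([-76.5,   4.3,  60.6])) roof (904, array([  9. ,  41.3, 170.5]))
wrist pad (672, array([-96.9, -59.7, 176. ])) lip top (457, array([-75.8,  41.7, 202.9])) face top (1731, array([-76.7,  24.7, 136.9])) face bot (808, array([-76.8,  11.7,  59.8])) roof (0, None)
scene pad (0, None) lip top (65, array([-76. ,  44.1, 204.3])) face top (129, array([-78.9,  50.1, 134.9])) face bot (73, array([-79.2,  53.4,  61.3])) roof (789, array([  8.9,  40.3, 169.7]))
```

View pics/wg.png

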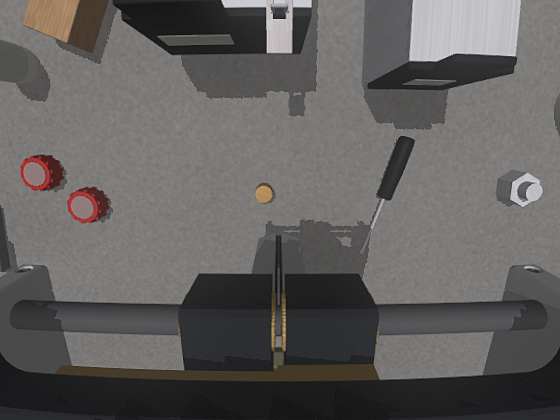

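View pics/dgc.png

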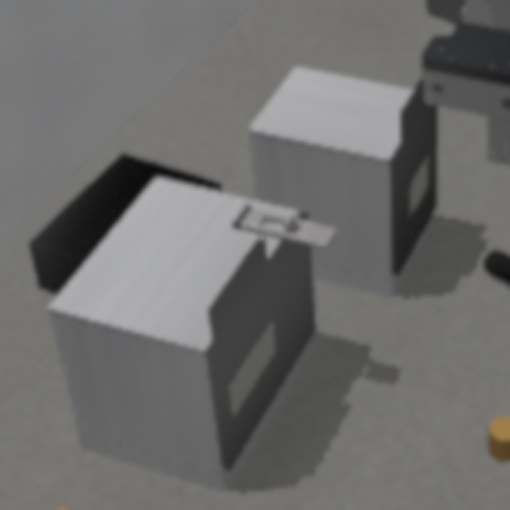

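View pics/sg.png

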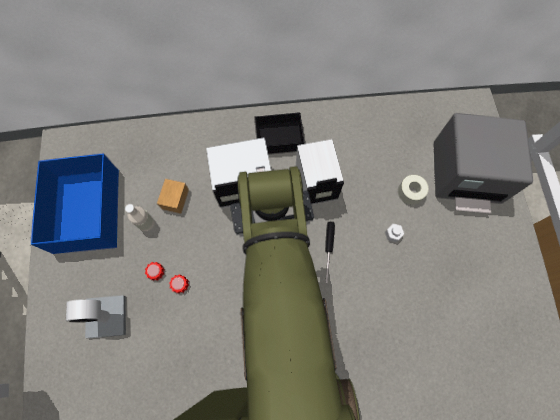

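The hasp pad lies flat (z 176–177) over the staple, the front is flush (x −76.6 at top and bottom), and the bystanders are where they were. Handing in.

```bash
python3 -c "
from h import *
print(manip.sign_off()); st()"
```

```text
the job is handed in; nothing more can be done
None
the job is handed in; nothing more can be done
```

The job is done and handed in at about 20.6 s of the 72 s allowed; no verdict was given. I tipped the wide bin open to about 0.8 rad and set the silver cover in its scoop. I then pushed the front home to its stop and swung the hasp down flat.

**Last checks**
- **Scoop:** the front face measures the same at top and bottom, within about 0.3 mm, and matches the picture from before I opened it. That means it is fully shut.
- **Hasp:** the pad sits at z 176–177 over the staple. It met its stop under a 17 N press.
- **Other things:** the bystanders show no visible movement in the last scene view, though I did not measure them. The narrow bin is still shut.
- **Forces:** the highest force I read on the bin was about 46 N, at the scoop's stop, under the 50 N limit.

**What I could not confirm**
- **Cover after closing:** the cover was last seen resting in the open scoop. Once the bin was shut it was out of sight, so its final position inside is inferred.
- **Catch:** I did not feel the catch's 12–15 N as a separate step on the way in. I took the front as home from the solid stop and the flush face.

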